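# Spread a snap ring and hold it at the groove of an axle stub

### The job

Take the snap-ring pliers, with the snap ring on their tips, out of the forked stand by the handles, sliding them out through the open end of the fork because the ring will not pass up between the prongs. Squeeze the handles fully so that the ring is spread, slide the spread ring straight down over the nose of the axle stub until it is level with the groove, and finish there, still holding the pliers upright with the ring spread (do not let go). Never force the unspread ring over the shaft, and leave the marker, the brush and everything else on the bench alone.

Things in the scene. Friction and masses are not known exactly. Their poses are not given: they have to be found in the camera images.
- pliers_grip (a point): Snap-ring pliers, upright, two red handles (14 mm wide, 8 thick, 60 long). Point midway between them, half-way up; they reach 28 mm below to 30 mm above it. z up; y from handle to handle (squeeze along y); ring on the -x side. At rest 49 mm over their outer faces here, 60 mm at the top (splayed); squeezed to the stop 26 mm, faces upright and parallel.
- shoulder (a point): Centre of the underside of the pliers' steel shoulder plate (18 mm along x, 52 mm along y, 6 mm thick), which hangs on the fork; 68 mm below pliers_grip, same axes. The pivot is 10 mm above it. Pliers weigh about 0.3 kg in all.
- ring_centre (a point): Centre of the dark snap ring when fully spread, half-way through its 4 mm thickness: 21 mm in -x and 128 mm below pliers_grip, same axes. A level C, 5 mm wide, captive on the tips, gap and lugs to +x. Opening 48 mm unspread, 57 mm spread; spread lugs reach 32 mm to each side and 27 mm in +x, its back 36 mm in -x. The tips' pins reach 8 mm below it unspread, 4 mm spread.
- plier_arm_l (a joint): Squeeze of the pliers (rad): 0 = handles apart, ring unspread; 0.20 = fully squeezed to the stop, ring fully spread (a hard grip presses it to 0.21). Both handles move alike. A spring opens them when let go: per side, at pliers_grip's height, about 3 N to start and 8 N fully squeezed.
- fork (a point): Blue fixed stand. Point on the top plane of its two level prongs, 100 mm above the bench, midway between them, where the pliers hang. Prongs lie along x (12 mm wide, 8 thick, slot 30 wide), open at the -x end 18 mm from here; post 40 mm away in +x. The ring hangs below the prongs on the -x side with 50 mm between. Base 10 mm high, from 30 mm in -x to 70 mm in +x, 45 mm to each side.
- groove (a point): Fixed upright axle stub: steel shaft 51 mm in diameter out of a grey hub (86 mm) on a dark flange (104 mm). Point on the shaft's axis at half height of its ring groove, 73 mm above the bench; z up. Groove 10 mm high, 44 mm in diameter; its lower side is the face of the bearing's inner race (60 mm), 5 mm below this point.
- nose (a point): Centre of the top of the axle stub, 19 mm above groove, on the same axis. The nose widens from 43 mm here to the full 51 mm at 4 mm lower; between nose and groove is a 10 mm plain land.
- marker_black: Bystander: grey marker with a black cap, lying, 136 mm long along its y, 15 mm high; origin at the centre of its underside.
- brush: Bystander: flat brush with a wooden handle, lying, 190 mm long along its y, 12 mm high; origin at the centre of its underside.
Not all that is in view belongs to the job. There is more than one size of the part that bears groove; the job needs the larger.

How it is judged:
By the outcome, as a careful person would: the job done as asked, in the order asked, and still so for the second after the job is handed in, while the arm keeps its last pose, push and grip.
It also fails if it takes over 38 s, if anything falls off the work surface, if the arm or the gripper's body presses on something with over 40 N, if the wrist force passes 120 N, or if a joint passes its speed limit or range.

### The arm

A 6-joint arm with a two-finger parallel gripper is mounted at the origin on the work surface; the furniture and walls round the work are solid. World frame = base frame: x ahead of the robot, y to its left, z up, the work surface at z = 0. Lengths are in m, angles in rad, forces in N, time in s.
With the tool pointing down it reaches from about 0.375 to 0.9 m from the base axis. Payload 3.1 kg.
Tool frame: the origin (TCP) lies at the very end of the fingers, on their centre line; the grasp point (between the pads) lies 19 mm behind it (hold_point_z is the distance from the TCP to the grasp point, in m); z points along the fingers, x is the direction in which the jaws open and shut, and the axes are right-handed (so a half turn about z gives the same grasp; the last joint's range is limited). The gripper opens to 87 mm and grips with 3 to 60 N. Pads are 19 mm wide; open, the fingers measure 117 mm over their backs; the gripper's body (75 mm by 190 mm) begins 51 mm behind the grasp point.
Start: joints at [1.028, 0.527, 1.433, -0, 1.181, -0.178], TCP at [0.222, 0.584, 0.223] pointing down, gripper open.
Joint ranges: [-3.08, 3.08], [-0.75, 2.2], [0.22, 2.44], [-1.43, 4.57], [0, 2.65], [-2.85, 2.85]. Speed limits (rad/s): [2.79, 2.79, 3.14, 3.14, 3.14, 3.14].

### API

Orientations are given as a unit quaternion [x, y, z, w].
In Python, from rig import * gives the robot as it stands.
- The arm moves only by the tool carry_out, never from a script. Its argument "deltas" is a list of rows, each a list of 7 numbers: the closure, from -1 (fully open) to 1 (shut), then the shift along the tool's x, y, z in units of 25 mm (1.0 is 25 mm), then the turn, a rotation vector about the tool's x, y, z in degrees. In form: [[jaw, x, y, z, rx, ry, rz], ...]. A call has 1 to 8 rows; each row is the pose to reach, as a shift and turn from the pose commanded when the call began, along the tool's axes at that moment; what a row does not reach only later rows make up. A row lasts 1/10 s, in which the tool goes at most 50 mm and 8.59 degrees, less where a joint would pass 70% of its speed; a pose out of reach is approached as far as the arm can. A call with a gripper value outside its range is refused whole. The fingers move at their own pace and stop on an object; "force" is the grip in N (left out, the last holds). Time passes only in rows, so rows that repeat a pose let the fingers close. It gives the time, the measured TCP pose, the force and the opening at its end, in the units of the state.
- get_obs(): the state, without advancing time (a new reading comes with each control period).
- camera(name): name is "scene" or "side" or "wrist"; returns (picture, depth): 384x512x3 uint8, red, green, blue; 384x512 float32, m along the optical axis (not along the pixel's ray), 0 where there is no reading.
- camera_info(name): a dict with "mtx" (3x3 intrinsics, pixels), "origin" and "rotation" of the camera in the world. Camera axes: x right, y down, z forward; pixel columns grow to the right and rows downward; lengths in m; the calibration is good to about 2 mm. A picture is of the moment at which its call begins: read the wrist's pose just before it. camera_info takes no time and is no camera call; for the wrist camera it gives the pose at the moment of the call.
- hand_in(): hands the job in, once; it reports no verdict.
Trained networks look in the newest picture that a camera, given by its name, has taken for a name from the list of things; names that differ only in an ending like _2 or _b are one class to them, and where a whole thing is asked for, a point or a joint stands for the part that bears it (a point fixed in the world has none). Each returns a list of dicts, best first, with "score" (0 to 1); they miss things now and then, are a little off and sometimes report something else, mostly with a low value. They report only what shows in the picture. A call takes as long as a camera call. They do not tell look-alikes from the thing itself.
- spot_in(camera, target): "pixel" ([row, column] in pixels, amid what is visible of it).
The state is a dict: "time": time; "q": joint angles; "joint_velocities": joint speeds; "joint_torque": joint torques, N m; "position": TCP position; "tool_rot": TCP orientation; "ft_force": force on the tool from outside, world axes, zero at the start; "moment": the same for the moment, N m; "grip_width": finger opening in m.
Only numpy, scipy, OpenCV 4.12 (cv2) and the standard library are available. Lean on these libraries where they do the work, as an engineer would, in place of code of your own. Each camera call takes 0.05 s, during which the arm holds its last target.

## Working session

There is one attempt and no reset: what is moved stays moved. The work goes in short steps, Python scripts to look and compute and a tool call to move; the robot and the scene stay as the last step left them, time stands still between calls to the robot, and variables do not carry over. Pictures are saved under pics/ and viewed, and the job is handed in when it is done.

Besides the shell and the picture viewer there is one more tool, called by a JSON object that holds its "fn" and its "kwargs". carry_out: Moves the arm, as the interface text tells. Its arguments: {"type":"object","properties":{"deltas":{"type":"array"},"force":{"type":"number"}},"required":["deltas"]}

```bash
mkdir -p pics; ls
python3 - <<'E'
from rig import *
import cv2, numpy as np
print(get_obs())
for n in ["scene","side","wrist"]:
    p,d=camera(n); cv2.imwrite(f"pics/{n}0.png",cv2.cvtColor(p,cv2.COLOR_RGB2BGR)); np.save(f"{n}0.npy",d)
    print(n,camera_info(n))
    for t in ["pliers_grip","shoulder","ring_centre","fork","groove","nose","marker_black","brush"]:
        pass
E
```

```text
pics
{'time': 0.0, 'q': array([ 1.02847185e+00,  5.28457724e-01,  1.43388301e+00, -2.00306024e-05,
        1.18139266e+00, -1.78482359e-01]), 'joint_velocities': array([-0.00122278,  0.00081794, -0.00193243, -0.00060425,  0.00041054,
        0.000192  ]), 'joint_torque': array([ 6.38904676e-04, -4.40025795e+01, -1.76600486e+01,  6.33775955e-02,
        5.82684169e-02, -1.67870544e-04]), 'position': array([0.22200568, 0.58346868, 0.22158296]), 'tool_rot': array([ 8.23364673e-01,  5.67511647e-01, -9.71329706e-04,  4.49767087e-04]), 'ft_force': array([ 0.39526617, -0.19919509,  0.74411235]), 'moment': array([0.00108542, 0.02820228, 0.05210455]), 'grip_width': 0.08692339621938035}
scene {'mtx': array([[466.8479492 ,   0.        , 252.20691493],
       [  0.        , 466.8479492 , 195.17609714],
       [  0.        ,   0.        ,   1.        ]]), 'origin': array([-0.46496545, -0.62767194,  0.59761613]), 'rotation': array([ 0.74288914, -0.37687975,  0.24734488, -0.49487159])}
side {'mtx': array([[495.12045752,   0.        , 249.60403037],
       [  0.        , 495.12045752, 195.24238806],
       [  0.        ,   0.        ,   1.        ]]), 'origin': array([ 0.14462403, -0.86948017,  0.73405663]), 'rotation': array([ 0.86988717, -0.13235253,  0.0586266 , -0.47153159])}
wrist {'mtx': array([[287.08674856,   0.        , 251.44988282],
       [  0.        , 287.08674856, 191.77726068],
       [  0.        ,   0.        ,   1.        ]]), 'origin': array([0.14592049, 0.61396   , 0.38317124]), 'rotation': array([0.81420141, 0.56086779, 0.08405826, 0.12424815])}
```

View pics/scene0.png

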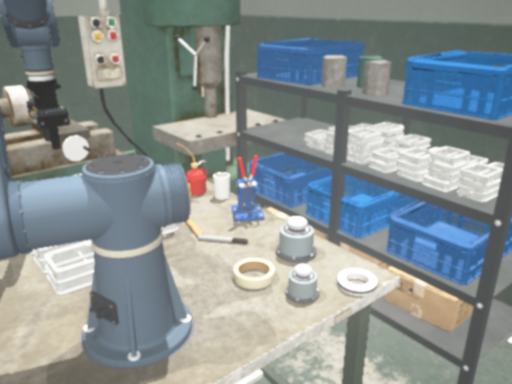

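View pics/side0.png

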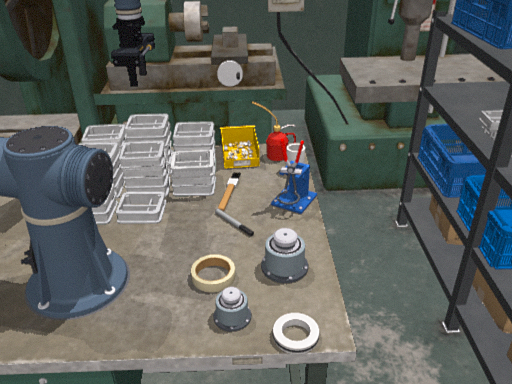

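View pics/wrist0.png

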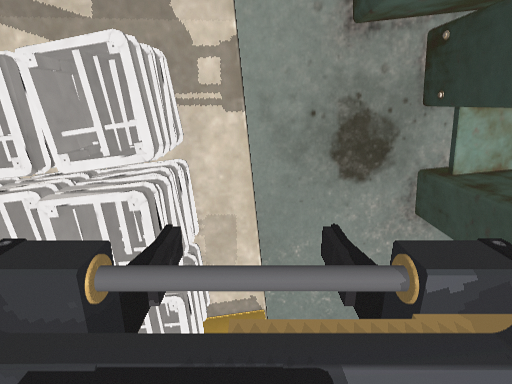

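The side view shows the pliers in the blue fork at about (row 170, col 297). The larger stub is at (255, 286) and the smaller at (308, 232). I'll measure them with depth.

```bash
cat > h.py <<'E'
from rig import *
import cv2, numpy as np
from scipy.spatial.transform import Rotation as R
def cloud(d,info):
    K=info["mtx"]; v,u=np.mgrid[:d.shape[0],:d.shape[1]]
    P=np.stack([(u-K[0,2])/K[0,0]*d,(v-K[1,2])/K[1,1]*d,d],-1)
    return P@R.from_quat(info["rotation"]).as_matrix().T+info["origin"]
E
python3 - <<'E'
from h import *
for n in ["side","scene"]:
    im=cv2.imread(f"pics/{n}0.png"); d=np.load(f"{n}0.npy"); C=cloud(d,camera_info(n))
    hsv=cv2.cvtColor(im,cv2.COLOR_BGR2HSV)
    ok=(d>0)&(C[...,0]<0.85)&(C[...,0]>0.3)&(C[...,1]>-.4)&(C[...,1]<.5)
    blue=ok&(hsv[...,0]>100)&(hsv[...,0]<128)&(hsv[...,1]>130)&(C[...,2]>0)&(C[...,2]<.2)
    red=ok&((hsv[...,0]<8)|(hsv[...,0]>172))&(hsv[...,1]>120)&(C[...,2]>.1)
    for nm,m in (("blue",blue),("red",red)):
        P=C[m]; print(n,nm,len(P),P.min(0).round(3),P.max(0).round(3))
        r,c=np.where(m); print(r.min(),r.max(),c.min(),c.max())
    P=C[blue]
    t=P[(P[:,2]>.092)&(P[:,2]<.108)]; print("prong top",len(t),t.mean(0))
    b=P[(P[:,2]<.014)]; print("base",cv2.minAreaRect(b[:,:2].astype(np.float32)*1000))
    # top shaft stubs
    for (zl,zh) in ((.085,.1),(.066,.07),):
        s=ok&(C[...,2]>zl)&(C[...,2]<zh)&(C[...,1]<.2); P=C[s]; print("stub",zl,len(P),P.mean(0).round(4) if len(P) else 0, P.min(0).round(3),P.max(0).round(3))
    x0,y0,w,hh=(260,130,80,90) if n=="side" else (215,140,70,90)
    cv2.imwrite(f"pics/crop_{n}.png",cv2.resize(im[y0:y0+hh,x0:x0+w],None,fx=6,fy=6,interpolation=cv2.INTER_CUBIC))
E
```

```text
side blue 936 [0.487 0.08  0.003] [0.615 0.209 0.118]
161 213 271 316
side red 159 [0.509 0.11  0.131] [0.561 0.149 0.19 ]
139 162 280 303
prong top 126 [0.56208683 0.13950346 0.09790276]
base ((551.2720336914062, 144.77481079101562), (101.22074890136719, 88.25531005859375), 42.67277145385742)
stub 0.085 488 [ 0.4805 -0.0117  0.0922] [ 0.412 -0.122  0.085] [0.593 0.187 0.1  ]
stub 0.066 293 [ 0.4328 -0.0999  0.0673] [ 0.302 -0.211  0.066] [0.577 0.171 0.07 ]
scene blue 37 [0.51  0.102 0.007] [0.591 0.177 0.099]
179 217 238 257
scene red 120 [0.509 0.108 0.135] [0.559 0.148 0.188]
156 175 238 257
prong top 8 [0.55196642 0.12826446 0.09766237]
base ((526.7680053710938, 123.66792297363281), (32.85641098022461, 52.91937255859375), 27.81344985961914)
stub 0.085 256 [ 0.471  -0.0153  0.0919] [ 0.411 -0.121  0.085] [0.591 0.185 0.1  ]
stub 0.066 134 [ 0.4393 -0.0727  0.0673] [ 0.301 -0.203  0.066] [0.584 0.171 0.07 ]
```

View pics/crop_side.png

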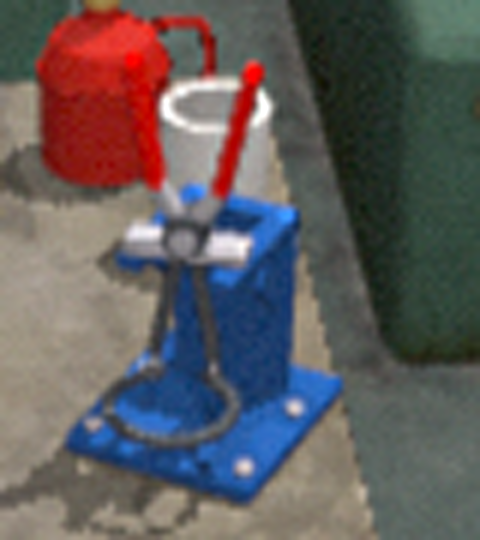

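View pics/crop_scene.png

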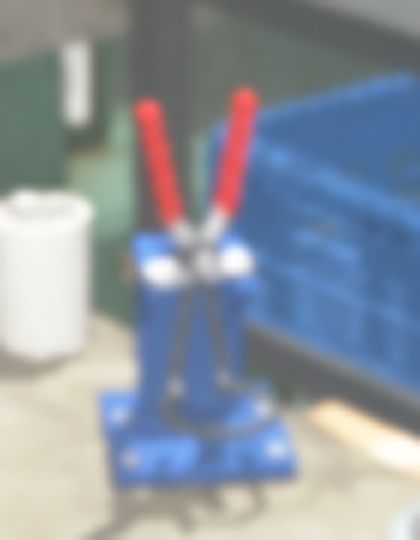

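Run:
```python
from h import *
from scipy.optimize import least_squares
for n in ["side","scene"]:
    im=cv2.imread(f"pics/{n}0.png"); d=np.load(f"{n}0.npy"); C=cloud(d,camera_info(n))
    hsv=cv2.cvtColor(im,cv2.COLOR_BGR2HSV)
    ok=(d>0)&(C[...,0]<0.7)&(C[...,0]>0.28)&(C[...,1]>-.4)&(C[...,1]<.3)
    red=ok&((hsv[...,0]<8)|(hsv[...,0]>172))&(hsv[...,1]>120)&(C[...,2]>.1)
    P=C[red]; 
    from scipy.cluster.vq import kmeans2
    Q=P-P.mean(0)
    cc,l=kmeans2(Q[:,:2],2,seed=1,minit='++'); print(n,"handles",[ (P[l==i].mean(0).round(4),(l==i).sum()) for i in (0,1)])
    s=(ok&(C[...,2]>.03)&(C[...,1]<.09)).astype(np.uint8)
    k,lab,st,ce=cv2.connectedComponentsWithStats(s)
    for i in range(1,k):
        if st[i,4]<80: continue
        P=C[lab==i]; print(n,"comp",st[i],ce[i].round(),P.min(0).round(3),P.max(0).round(3))
        h,e=np.histogram(P[:,2],bins=np.arange(.03,.11,.004)); print(h)
        zt=P[:,2].max(); T=P[P[:,2]>zt-.006]; print(" top",T.mean(0).round(4),len(T),cv2.minEnclosingCircle(T[:,:2].astype(np.float32)*1000))
    x0,y0,w,hh=(180,215,160,120) if n=="side" else (220,200,170,120)
    cv2.imwrite(f"pics/stub_{n}.png",cv2.resize(im[y0:y0+hh,x0:x0+w],None,fx=4,fy=4,interpolation=cv2.INTER_CUBIC))
```

```text
side handles [(array([0.5497, 0.1161, 0.1634]), np.int64(69)), (array([0.5174, 0.1381, 0.1619]), np.int64(90))]
side comp [ 265  228   40   43 1354] [285. 250.] [ 0.394 -0.14   0.03 ] [ 0.48  -0.056  0.094]
[ 57  57  54  55  62  56  51  66 213 271  34  10  30  39  85 212   2   0
   0]
 top [ 0.4371 -0.0969  0.0912] 268 ((436.7264404296875, -95.4536361694336), 25.6497802734375)
side comp [224 287  24  32 519] [236. 302.] [ 0.28  -0.233  0.03 ] [ 0.32  -0.182  0.069]
[ 28  24  31  45 156  21   9  26  97  82   0   0   0   0   0   0   0   0
   0]
 top [ 0.2925 -0.202   0.066 ] 163 ((288.8765563964844, -201.39564514160156), 18.686725616455078)
scene handles [(array([0.5488, 0.1179, 0.1612]), np.int64(57)), (array([0.5163, 0.1378, 0.1621]), np.int64(63))]
scene comp [280 217  34  34 932] [297. 234.] [ 0.392 -0.139  0.03 ] [ 0.477 -0.055  0.093]
[ 48  47  50  55  43  46  52  48 169 115  24  15  27  33  63  97   0   0
   0]
 top [ 0.4343 -0.0981  0.0904] 149 ((436.7604675292969, -95.94759368896484), 25.680484771728516)
scene comp [289 265  29  23 259] [307. 274.] [ 0.28  -0.234  0.031] [ 0.32  -0.171  0.068]
[ 6 11  9 21 85 11  7  8 82 19  0  0  0  0  0  0  0  0  0]
 top [ 0.2913 -0.2043  0.065 ] 104 ((290.3077087402344, -203.2308807373047), 18.10041618347168)
```

View pics/stub_side.png

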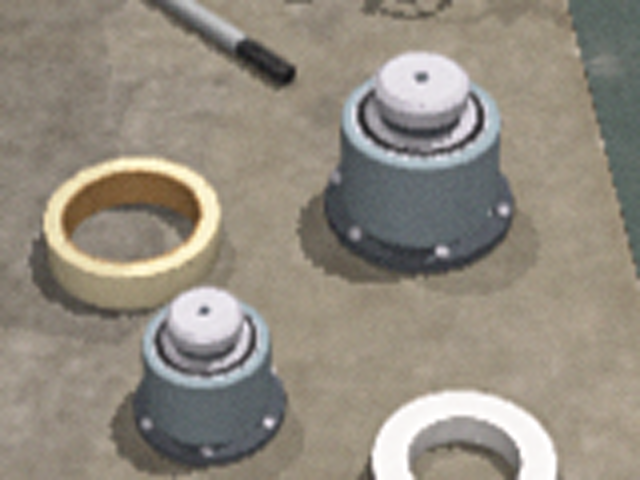

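Run:
```python
from h import *
for n in ["side","scene"]:
    d=np.load(f"{n}0.npy"); C=cloud(d,camera_info(n))
    ok=(d>0)&(C[...,0]<0.75)&(C[...,0]>0.2)&(C[...,1]>.0)&(C[...,1]<.7)&(C[...,2]>.06)&(C[...,2]<.6)
    P=C[ok]
    for y in np.arange(0,.7,.05):
        s=P[(P[:,1]>=y)&(P[:,1]<y+.05)]
        if len(s): i=s[:,2].argmax(); print(n,y.round(2),s[i].round(3))
```

```text
side 0.1 [0.552 0.111 0.19 ]
side 0.15 [0.516 0.15  0.104]
side 0.2 [0.314 0.249 0.094]
side 0.25 [0.231 0.299 0.124]
side 0.3 [0.242 0.319 0.124]
side 0.35 [0.51  0.387 0.189]
side 0.4 [0.265 0.415 0.154]
side 0.45 [0.21  0.499 0.337]
side 0.5 [0.229 0.547 0.454]
side 0.55 [0.206 0.554 0.454]
side 0.6 [0.28  0.632 0.336]
side 0.65 [0.256 0.653 0.336]
scene 0.1 [0.554 0.113 0.188]
scene 0.15 [0.541 0.166 0.101]
scene 0.25 [0.587 0.275 0.075]
scene 0.3 [0.616 0.307 0.077]
scene 0.35 [0.511 0.382 0.19 ]
scene 0.4 [0.2   0.446 0.539]
scene 0.45 [0.204 0.453 0.536]
scene 0.5 [0.261 0.534 0.555]
scene 0.55 [0.204 0.55  0.531]
scene 0.6 [0.201 0.617 0.462]
scene 0.65 [0.228 0.66  0.334]
```

{"fn": "carry_out", "kwargs": {"deltas": [[-1,0,0,-1.5,0,0,0],[-1,-1.5,1.5,-3.1,0,0,8],[-1,-3,3.2,-3.1,0,0,16],[-1,-4.5,4.8,-3.1,0,0,24],[-1,-6,6.4,-3.1,0,0,32],[-1,-7.5,8,-3.1,0,0,40],[-1,-9,9.6,-3.1,0,0,48],[-1,-10.5,11.2,-3.1,0,0,56]], "force": 35}}

```text
time: 0.95
position: [0.3714, 0.2772, 0.3]
tool_rot: [0.994, 0.112, 0.0, 0.0]
ft_force: [1.1, 0.3, -1.0]
grip_width: 0.087
```

{"fn": "carry_out", "kwargs": {"deltas": [[-1,0.3,1.6,0,0,0,8.5],[-1,0.6,3.2,0,0,0,17],[-1,0.9,4.8,0,0,0,25],[-1,1.3,6.4,0,0,0,33],[-1,1.7,8,0,0,0,41],[-1,2.04,9,0,0,0,49],[-1,2.04,9,0,0,0,57],[-1,2.04,9,0,0,0,60]]}}

```text
time: 1.75
position: [0.4723, 0.0705, 0.2996]
tool_rot: [0.916, -0.4, -0.0, 0.0]
ft_force: [-0.3, 0.1, -0.8]
grip_width: 0.0869
```

Run:
```python
from h import *
o=get_obs(); print(o['position'],o['tool_rot'],o['time'])
ci=camera_info("wrist"); p,d=camera("wrist"); np.savez("w1.npz",d=d,p=p,**ci)
cv2.imwrite("pics/w1.png",cv2.cvtColor(p,cv2.COLOR_RGB2BGR))
```

```text
[0.47228474 0.07046871 0.29964058] [ 9.16402779e-01 -4.00257136e-01 -3.98028919e-04  1.12276936e-04] 1.75
```

View pics/w1.png

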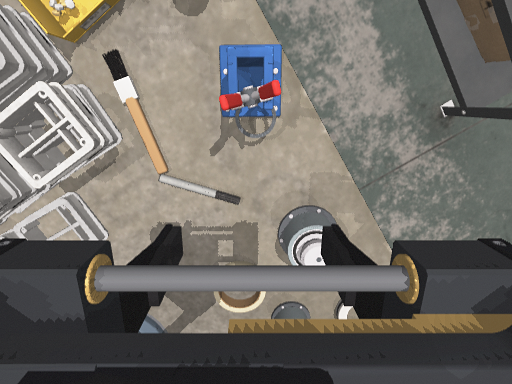

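The wrist view shows the fork aligned with the image, with its base at columns 220–281. The red handles run from about (102, 231) to (89, 270), so the pliers hang yawed relative to the fork. I'll measure that yaw.

Run:
```python
from h import *
z=np.load("w1.npz"); d=z["d"]; p=z["p"]; ci={k:z[k] for k in("mtx","origin","rotation")}
C=cloud(d,ci); hsv=cv2.cvtColor(p,cv2.COLOR_RGB2HSV)
red=(d>0)&((hsv[...,0]<8)|(hsv[...,0]>172))&(hsv[...,1]>120)&(C[...,2]>.12)&(C[...,2]<.25)
red[:,:200]=0; red[:,300:]=0
r,c=np.where(red); print(r.min(),r.max(),c.min(),c.max())
for side,m in (("L",red&(np.arange(512)[None]<250)),("R",red&(np.arange(512)[None]>=250))):
    P=C[m]; print(side,len(P),P.mean(0).round(4),P.min(0).round(3),P.max(0).round(3))
    T=P[P[:,2]>.185]; rr=cv2.minAreaRect(T[:,:2].astype(np.float32)*1000); print("top",len(T),T.mean(0).round(4),rr)
    a=(T[:,:2]); 
P=C[red]; P=P[P[:,2]>.18]; rr=cv2.minAreaRect(P[:,:2].astype(np.float32)*1000); print("both",rr)
P=C[red];rr=cv2.minAreaRect(P[:,:2].astype(np.float32)*1000); print("all",rr)
bl=(d>0)&(hsv[...,0]>100)&(hsv[...,0]<128)&(hsv[...,1]>130); bl[:,:200]=0; bl[:,300:]=0
B=C[bl]; b=B[(B[:,2]<.02)&(B[:,2]>0)]; print("base",b[:,2].mean(),cv2.minAreaRect(b[:,:2].astype(np.float32)*1000))
t=B[(B[:,2]>.092)&(B[:,2]<.108)]; print("prongs",len(t),cv2.minAreaRect(t[:,:2].astype(np.float32)*1000))
t=B[(B[:,2]>.108)&(B[:,2]<.13)]; print("post",len(t),t.mean(0) if len(t) else 0)
# stub in wrist
s=(d>0)&(C[...,2]>.06)&(C[...,2]<.12)&(np.hypot(C[...,0]-.437,C[...,1]+.096)<.06); S=C[s]
if len(S): print("stub",len(S),S.min(0),S.max(0))
cv2.imwrite("pics/w1c.png",cv2.cvtColor(cv2.resize(p[35:155,200:300],None,fx=5,fy=5,interpolation=cv2.INTER_CUBIC),cv2.COLOR_RGB2BGR))
```

```text
80 109 219 280
L 296 [0.5198 0.143  0.1722] [0.51  0.134 0.134] [0.53  0.152 0.189]
top 118 [0.5158 0.1456 0.1871] ((515.677490234375, 145.56825256347656), (13.068062782287598, 7.765120983123779), 57.83229064941406)
R 301 [0.5526 0.1222 0.1723] [0.543 0.113 0.134] [0.562 0.131 0.189]
top 121 [0.5568 0.1198 0.1871] ((556.7879638671875, 119.72686004638672), (13.288206100463867, 7.470094680786133), 53.93171691894531)
both ((536.1771240234375, 132.7858123779297), (13.348128318786621, 56.58677291870117), 57.71834182739258)
all ((536.1771240234375, 132.7858123779297), (13.348128318786621, 56.58677291870117), 57.71834182739258)
base 0.009014951170547581 ((553.071533203125, 148.04498291015625), (98.28459930419922, 88.7344741821289), 43.309364318847656)
prongs 1262 ((551.3311767578125, 146.54708862304688), (69.4237060546875, 54.13662338256836), 42.44978713989258)
post 1 [0.53277342 0.14512077 0.11094903]
stub 1252 [ 0.39760541 -0.10390633  0.060031  ] [ 0.47815506 -0.0492646   0.09300687]
```

View pics/w1c.png

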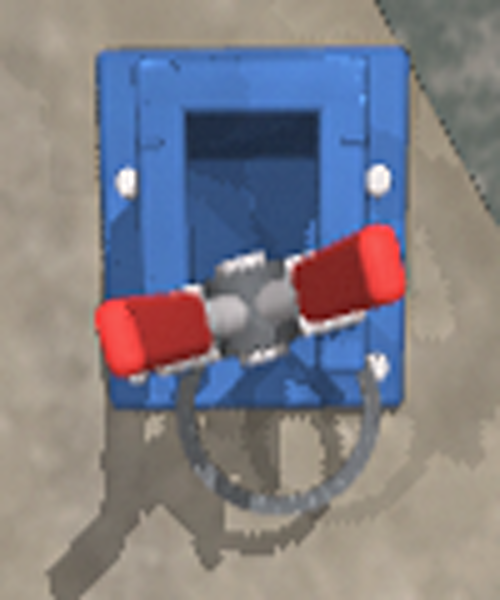

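{"fn": "carry_out", "kwargs": {"deltas": [[-1,0,-1.8,0,0,0,-7],[-1,-0.08,-3.57,1,0,0,-14.7],[-1,-0.08,-3.57,2,0,0,-14.7],[-1,-0.08,-3.57,2,0,0,-14.7]]}}

```text
time: 2.2
position: [0.5332, 0.1348, 0.2463]
tool_rot: [0.961, -0.276, -0.004, 0.002]
ft_force: [-0.4, 0.0, 0.2]
grip_width: 0.0873
```

Run:
```python
from h import *
o=get_obs(); r=R.from_quat(o['tool_rot']); p=o['position']; print(p,r.as_matrix().round(4),o['time'],o['q'].round(3))
print("delta units", (r.inv().apply(np.array([.5365,.1325,.149])-p)/.025).round(3), "yaw",np.degrees(np.arctan2(r.as_matrix()[1,0],r.as_matrix()[0,0])))
```

```text
[0.53319856 0.13481592 0.24628279] [[ 8.480e-01 -5.298e-01 -9.000e-03]
 [-5.299e-01 -8.481e-01 -6.000e-04]
 [-7.300e-03  5.300e-03 -1.000e+00]] 2.2 [ 0.045  0.402  1.588 -0.     1.161  0.603]
delta units [ 0.19  -0.012  3.89 ] yaw -31.99792999679511
```

{"fn": "carry_out", "kwargs": {"deltas": [[-1,0,0,0,0,0,0]]}}

```text
time: 2.3
position: [0.5349, 0.1341, 0.2497]
tool_rot: [0.961, -0.277, -0.001, 0.0]
ft_force: [0.8, -0.2, 0.7]
grip_width: 0.0871
```

```bash
cat > g.py <<'E'
from h import *
import sys
o=get_obs(); r=R.from_quat(o['tool_rot']); p=o['position']; print(p.round(4),r.as_matrix()[2].round(4),o['time'],o['ft_force'].round(1),o['grip_width'].round(4))
if len(sys.argv)>1: print("delta units", (r.inv().apply(np.array(eval(sys.argv[1]))-p)/.025).round(3))
print("yaw",np.degrees(np.arctan2(r.as_matrix()[1,0],r.as_matrix()[0,0])).round(2))
E
python3 g.py "[.5365,.1325,.149]"
```

```text
Traceback (most recent call last):
  File "g.py", line 3, in <module>
    o=get_obs(); r=R.from_quat(o['tool_rot']); p=o['position']; print(p.round(4),r.as_matrix()[2].round(4),o['time'],o['ft_force'].round(1),o['grip_width'].round(4))
                                                                                                                                            ^^^^^^^^^^^^^^^^^^^^^
AttributeError: 'float' object has no attribute 'round'
```

{"fn": "carry_out", "kwargs": {"deltas": [[-1,0.09,0,1,0,0,0],[-1,0.09,0,2,0,0,0],[-1,0.09,0,2.9,0,0,0],[-1,0.09,0,3.6,0,0,0],[-1,0.09,0,4.0,0,0,0],[-1,0.09,0,4.0,0,0,0],[-1,0.09,0,4.0,0,0,0]]}}

```text
time: 3.0
position: [0.5385, 0.1327, 0.1513]
tool_rot: [0.961, -0.277, 0.001, -0.0]
ft_force: [0.1, 0.1, 0.7]
grip_width: 0.0871
```

```bash
sed -i "s/o\['grip_width'\].round(4)/o['grip_width']/" g.py; python3 g.py "[.5365,.1325,.149]"
python3 - <<'E'
from h import *
for n in ["side","scene","wrist"]:
    p,d=camera(n); q=cv2.cvtColor(p,cv2.COLOR_RGB2BGR)
    np.savez(f"{n}2.npz",d=d,p=p,**camera_info(n))
    if n=="side": q=cv2.resize(q[100:230,220:350],None,fx=4,fy=4)
    if n=="scene": q=cv2.resize(q[110:240,180:310],None,fx=4,fy=4)
    cv2.imwrite(f"pics/{n}2.png",q)
E
```

```text
[0.5385 0.1327 0.1513] [ 0.0018 -0.0012 -1.    ] 3.0 [0.1 0.1 0.7] 0.08711252497189613
delta units [-0.062  0.049  0.091]
yaw -32.16
```

View pics/side2.png

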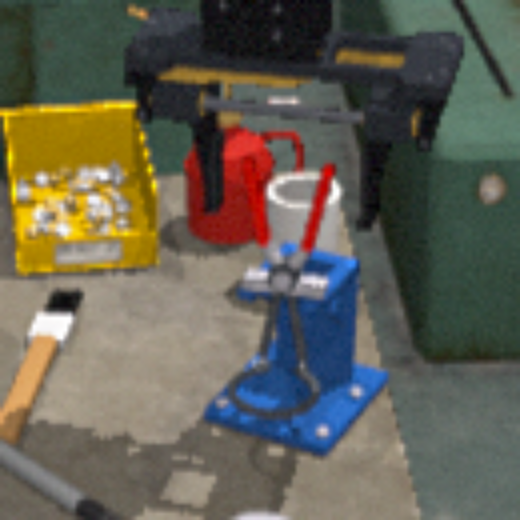

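View pics/scene2.png

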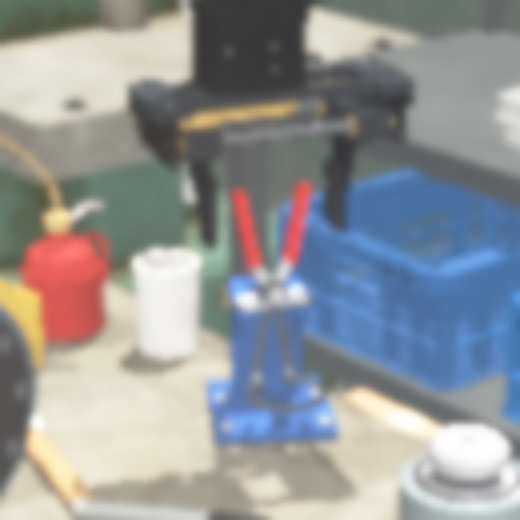

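View pics/wrist2.png

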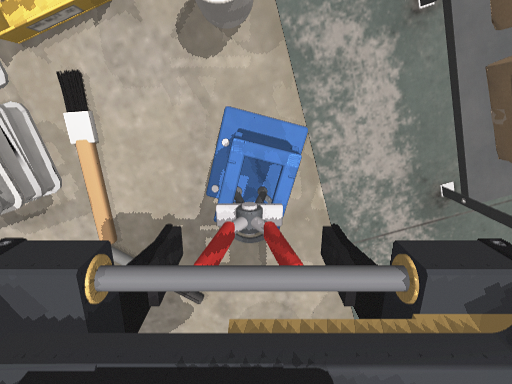

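{"fn": "carry_out", "kwargs": {"deltas": [[-1,-0.06,0.04,0.07,0,0,0],[0.2,-0.06,0.04,0.07,0,0,0],[1,-0.06,0.04,0.07,0,0,0],[1,-0.06,0.04,0.07,0,0,0],[1,-0.06,0.04,0.07,0,0,0],[1,-0.06,0.04,0.07,0,0,0],[1,-0.06,0.04,0.07,0,0,0],[1,-0.06,0.04,0.07,0,0,0]], "force": 35}}

```text
time: 3.95
position: [0.5366, 0.1329, 0.1493]
tool_rot: [0.961, -0.277, 0.001, -0.0]
ft_force: [-1.4, 0.2, 7.2]
grip_width: 0.0395
```

```bash
python3 g.py
python3 - <<'E'
from h import *
for n in ["side","wrist"]:
    p,d=camera(n); q=cv2.cvtColor(p,cv2.COLOR_RGB2BGR)
    np.savez(f"{n}3.npz",d=d,p=p,**camera_info(n))
    if n=="side": q=cv2.resize(q[100:230,220:350],None,fx=4,fy=4)
    cv2.imwrite(f"pics/{n}3.png",q)
E
```

```text
[0.5366 0.1329 0.1493] [ 0.0016 -0.0011 -1.    ] 3.95 [-1.4  0.2  7.2] 0.039517251582608125
yaw -32.14
```

View pics/side3.png

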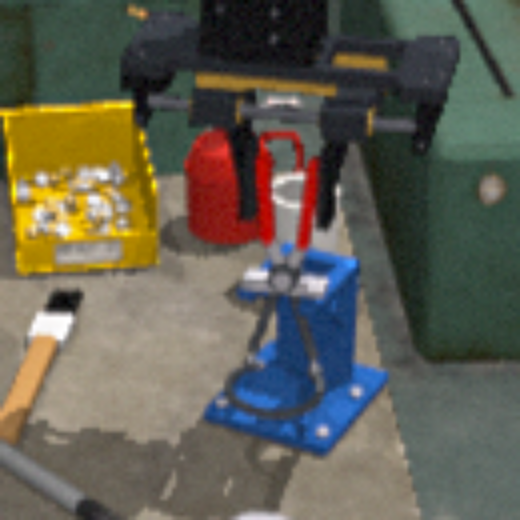

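View pics/wrist3.png

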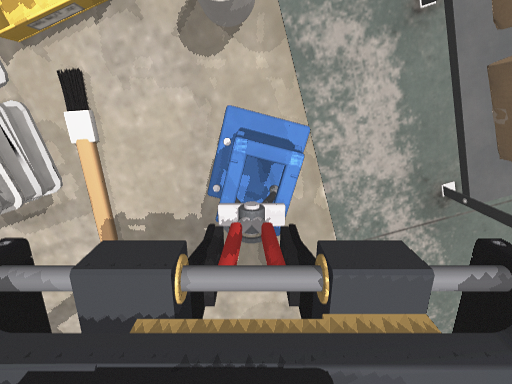

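{"fn": "carry_out", "kwargs": {"deltas": [[1,0,0,0,0,0,0],[1,0,0,0,0,0,0],[1,0,0,0,0,0,0],[1,0,0,0,0,0,0]]}}

```text
time: 4.45
position: [0.5367, 0.133, 0.1499]
tool_rot: [0.961, -0.277, 0.001, -0.001]
ft_force: [-0.9, -0.5, 8.2]
grip_width: 0.0243
```

```bash
python3 g.py
```

```text
[0.5367 0.133  0.1499] [ 0.0019 -0.0016 -1.    ] 4.45 [-0.9 -0.5  8.2] 0.024338969943954528
yaw -32.14
```

{"fn": "carry_out", "kwargs": {"deltas": [[1,0,0,-0.08,0,0,0],[1,0,0,-0.16,0,0,0],[1,0,0,-0.16,0,0,0],[1,0,0,-0.16,0,0,0]]}}

```text
time: 4.85
position: [0.5353, 0.1328, 0.1517]
tool_rot: [0.961, -0.277, -0.001, 0.0]
ft_force: [0.3, -0.1, -3.9]
grip_width: 0.0246
```

```bash
python3 g.py;  python3 - <<'E'
from h import *
for n in ["side"]:
    p,d=camera(n); q=cv2.cvtColor(p,cv2.COLOR_RGB2BGR)
    q=cv2.resize(q[120:230,240:350],None,fx=5,fy=5)
    cv2.imwrite(f"pics/{n}4.png",q)
E
```

```text
[0.5353 0.1328 0.1517] [-1.2e-03  8.0e-04 -1.0e+00] 4.85 [ 0.3 -0.1 -3.9] 0.024576382198843134
yaw -32.14
```

View pics/side4.png

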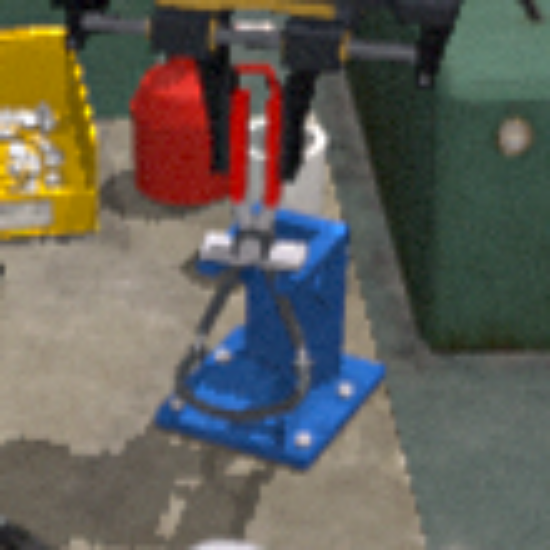

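The handles are fully squeezed and the ring is spread. The plate is lifted a couple of mm and the wrist carries the pliers' weight. Next I'll slide out through the open end of the fork.

{"fn": "carry_out", "kwargs": {"deltas": [[1,-0.06,0.23,-0.06,0,0,0],[1,-0.15,0.58,-0.08,0,0,0],[1,-0.28,1.06,-0.08,0,0,0],[1,-0.41,1.55,-0.08,0,0,0],[1,-0.54,2.03,-0.08,0,0,0],[1,-0.64,2.4,-0.08,0,0,0],[1,-0.64,2.4,-0.08,0,0,0],[1,-0.64,2.4,-0.08,0,0,0]]}}

```text
time: 5.7
position: [0.4907, 0.0903, 0.1545]
tool_rot: [0.961, -0.277, 0.0, -0.0]
ft_force: [0.4, 0.4, -2.1]
grip_width: 0.0248
```

```bash
python3 g.py;  python3 - <<'E'
from h import *
for n in ["side"]:
    p,d=camera(n); q=cv2.cvtColor(p,cv2.COLOR_RGB2BGR)
    q=cv2.resize(q[120:240,220:350],None,fx=5,fy=5)
    cv2.imwrite(f"pics/{n}5.png",q)
E
```

```text
[0.4907 0.0903 0.1545] [ 8.e-04 -7.e-04 -1.e+00] 5.7 [ 0.4  0.4 -2.1] 0.024763402508657793
yaw -32.19
```

View pics/side5.png

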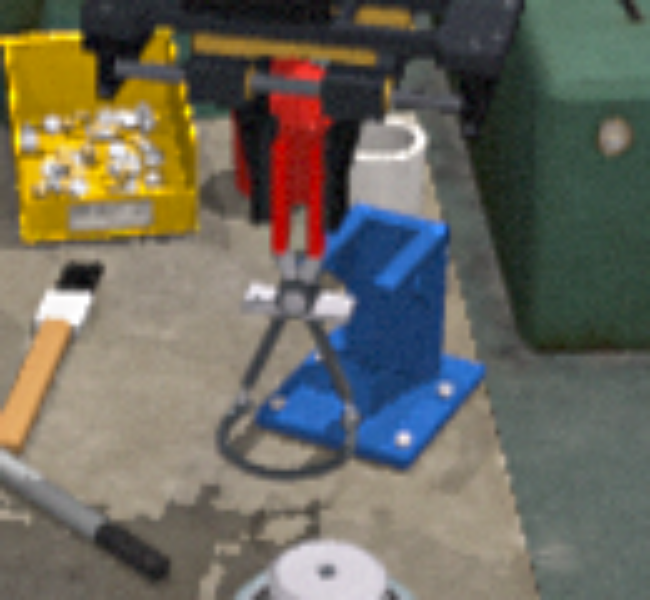

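{"fn": "carry_out", "kwargs": {"deltas": [[1,0,0,-0.8,0,0,0],[1,0,0,-2,0,0,0],[1,0.1,0.3,-3.1,0,0,0],[1,0.5,1.4,-3.4,0,0,0],[1,0.9,2.8,-3.4,0,0,0],[1,1.4,4.2,-3.4,0,0,0],[1,1.8,5.6,-3.4,0,0,0],[1,2.13,6.6,-3.4,0,0,0]]}}

```text
time: 6.55
position: [0.4476, -0.0791, 0.2395]
tool_rot: [0.961, -0.277, 0.0, 0.0]
ft_force: [0.2, -0.1, -3.9]
grip_width: 0.0242
```

{"fn": "carry_out", "kwargs": {"deltas": [[1,0,0,0,0,0,0],[1,0,0,0,0,0,0],[1,0,0,0,0,0,0]]}}

```text
time: 6.85
position: [0.4479, -0.0767, 0.2392]
tool_rot: [0.961, -0.276, -0.0, -0.0]
ft_force: [0.2, -0.4, -3.2]
grip_width: 0.025
```

```bash
python3 g.py;  python3 - <<'E'
from h import *
for n in ["side","scene","wrist"]:
    ci=camera_info(n)
    p,d=camera(n); q=cv2.cvtColor(p,cv2.COLOR_RGB2BGR)
    np.savez(f"{n}6.npz",d=d,p=p,**ci)
    if n=="side": q=cv2.resize(q[170:300,220:350],None,fx=5,fy=5)[:600]
    if n=="scene": q=cv2.resize(q[150:270,235:365],None,fx=5,fy=5)
    cv2.imwrite(f"pics/{n}6.png",q)
E
```

```text
[ 0.4479 -0.0767  0.2392] [-2.e-04 -5.e-04 -1.e+00] 6.85 [ 0.2 -0.4 -3.2] 0.02500768953373266
yaw -32.1
```

View pics/side6.png

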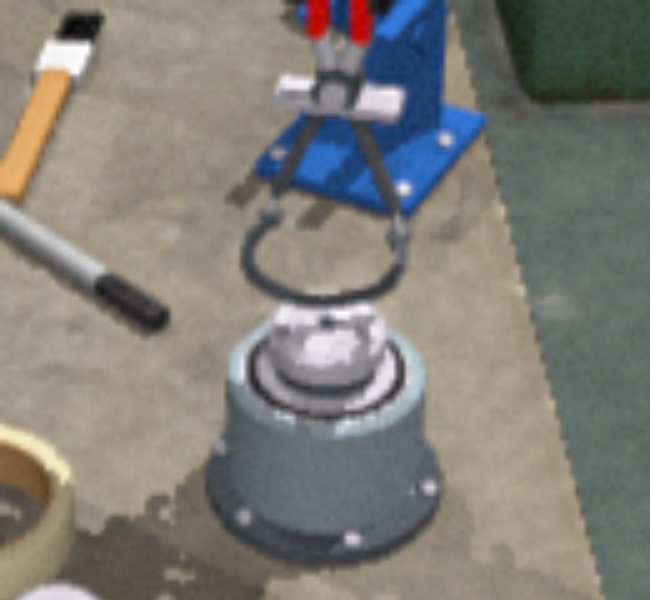

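View pics/scene6.png

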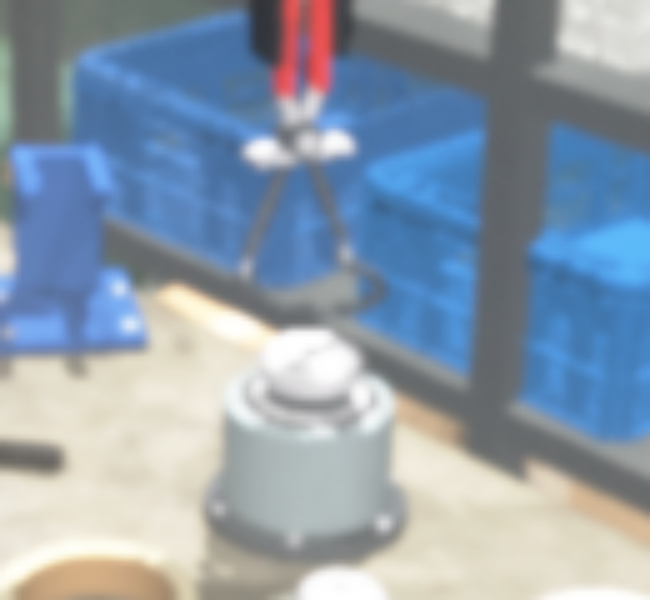

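View pics/wrist6.png

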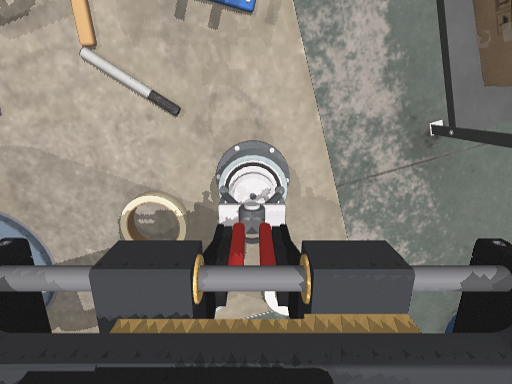

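```bash
cat > ring.py <<'E'
from h import *
import sys
k=sys.argv[1]; zlo=float(sys.argv[2]); zhi=float(sys.argv[3])
c0=np.array([.4368,-.0957])
for n in ["side","scene"]:
    z=np.load(f"{n}{k}.npz"); d=z["d"]; C=cloud(d,z)
    m=(d>0)&(np.hypot(C[...,0]-c0[0],C[...,1]-c0[1])<.06)&(C[...,2]>zlo)&(C[...,2]<zhi)
    P=C[m]; print(n,len(P),P.mean(0).round(4),P.min(0).round(4),P.max(0).round(4))
    u=np.array([.532,.8467]); v=np.array([-.8467,.532])
    ra=(P[:,:2]-c0)@u; rb=(P[:,:2]-c0)@v
    o=np.argsort(rb)
    print(" along x:",ra.min().round(4),ra.max().round(4)," along y:",rb.min().round(4),rb.max().round(4))
    A=np.c_[P[:,:2],np.ones(len(P))]; s=np.linalg.lstsq(A,P[:,2],rcond=None)[0]; print(" plane",s.round(3))
    # circle fit
    A=np.c_[2*ra,2*rb,np.ones(len(P))]; s=np.linalg.lstsq(A,ra**2+rb**2,rcond=None)[0]
    print(" circ centre (plier x,y rel stub) mm",(s[:2]*1e3).round(2),"r",np.sqrt(s[2]+s[0]**2+s[1]**2)*1e3)
    h,e=np.histogram(P[:,2],bins=np.arange(zlo,zhi+.001,.004)); print(h)
E
python3 ring.py 6 .1 .16
```

```text
side 243 [ 0.4338 -0.0998  0.1354] [ 0.4    -0.1332  0.1257] [ 0.4739 -0.0599  0.16  ]
 along x: -0.0379 0.0254  along y: -0.0323 0.0347
 plane [0.136 0.204 0.097]
 circ centre (plier x,y rel stub) mm [-2.88  0.82] r 31.82238454649979
[  0   0   0   0   0   0  18 136  29   4   7  12  12  11  14]
scene 171 [ 0.4322 -0.0982  0.135 ] [ 0.3976 -0.133   0.1256] [ 0.4745 -0.0607  0.1595]
 along x: -0.0404 0.0254  along y: -0.0333 0.0338
 plane [0.113 0.206 0.106]
 circ centre (plier x,y rel stub) mm [-3.63  0.18] r 32.29283220803238
[ 0  0  0  0  0  0 18 95 12  5  6  9 10 10  6]
```

```bash
cat > fit.py <<'E'
from h import *
import sys
from scipy.optimize import minimize
S=6
def proj(P,ci):
    Q=(P-ci["origin"])@R.from_quat(ci["rotation"]).as_matrix(); K=ci["mtx"]
    return np.c_[Q[:,0]/Q[:,2]*K[0,0]+K[0,2],Q[:,1]/Q[:,2]*K[1,1]+K[1,2]]
th=np.linspace(0,2*np.pi,120)
def circ(c,r,z): return np.c_[c[0]+r*np.cos(th),c[1]+r*np.sin(th),0*th+z]
def poly(pts,o,shape):
    m=np.zeros((shape[0]*S,shape[1]*S),np.uint8)
    h=cv2.convexHull(((pts-o+.5)*S).astype(np.float32)).astype(np.int32); cv2.fillPoly(m,[h],255); return m
def down(m): return cv2.resize(m,None,fx=1/S,fy=1/S,interpolation=cv2.INTER_AREA)/255.
def rstub(c,ci,o,sh,z0=.073):
    return down(poly(np.r_[proj(circ(c,.0255,z0+.007),ci),proj(circ(c,.0255,z0+.015),ci),proj(circ(c,.0215,z0+.019),ci)],o,sh))
def rring(c,ci,o,sh):
    z=c[2]
    out=poly(np.r_[proj(circ(c,.0335,z-.002),ci),proj(circ(c,.0335,z+.002),ci)],o,sh)
    a=poly(proj(circ(c,.0285,z-.002),ci),o,sh)&poly(proj(circ(c,.0285,z+.002),ci),o,sh)
    return down(out&~a)
def fit(mask,ren,x0,ci,w=None,step=.002):
    r,c=np.where(mask); o=np.array([c.min()-8,r.min()-8]); sh=(r.max()-r.min()+17,c.max()-c.min()+17)
    M=mask[o[1]:o[1]+sh[0],o[0]:o[0]+sh[1]].astype(float)
    W=1 if w is None else w[o[1]:o[1]+sh[0],o[0]:o[0]+sh[1]]
    f=lambda x:(W*np.abs(ren(x,ci,o,sh)-M)).sum()
    s=np.vstack([x0]+[np.array(x0)+step*e for e in np.eye(len(x0))])
    best=minimize(f,x0,method="Nelder-Mead",options=dict(initial_simplex=s,xatol=1e-5,fatol=.01))
    return best.x,best.fun,M.sum()
if __name__=="__main__":
    k=sys.argv[1]; tc=np.array(eval(sys.argv[2])) # expected ring centre
    for n in ["side","scene"]:
        ci=camera_info(n)
        d=np.load(f"{n}0.npy"); C=cloud(d,ci)
        near=np.hypot(C[...,0]-.4368,C[...,1]+.0957)<.032
        m=(d>0)&near&(C[...,2]>.0795)&(C[...,2]<.1)
        xs,fv,ms=fit(m,rstub,[.4368,-.0957],ci); print(n,"stub",xs.round(4),fv.round(1),ms)
        z=np.load(f"{n}{k}.npz"); d=z["d"]; C=cloud(d,ci)
        u=np.array([.532,.8467])
        m=(d>0)&(np.hypot(C[...,0]-tc[0],C[...,1]-tc[1])<.042)&(abs(C[...,2]-tc[2])<.008)
        # ignore pixels on lug side
        pc=np.argwhere(np.ones(d.shape,bool))[:,::-1]
        a=proj(np.array([[*tc]]),ci)[0]; b=proj(np.array([[tc[0]+.01*u[0],tc[1]+.01*u[1],tc[2]]]),ci)[0]
        v1=proj(np.array([[tc[0]-.01*u[1],tc[1]+.01*u[0],tc[2]]]),ci)[0]
        J=np.linalg.inv(np.c_[b-a,v1-a]); w=((pc-a)@J.T)[:,0].reshape(d.shape)<1.0
        xr,fv,ms=fit(m&w,rring,list(tc),ci,w.astype(float)); print(n,"ring",xr.round(4),fv.round(1),ms)
        dd=xr[:2]-xs; print("   ring-stub world",(dd*1e3).round(2)," tool x,y units",(np.array([dd@[.8467,-.532],dd@[-.532,-.8467]])/.025).round(3))
E
python3 fit.py 6 "[.4368,-.0945,.131]"
```

```text
side stub [ 0.4377 -0.0937] 20.3 358.0
side ring [ 0.4358 -0.0929  0.1264] 29.2 149.0
   ring-stub world [-1.91  0.8 ]  tool x,y units [-0.082  0.013]
scene stub [ 0.4379 -0.0959] 19.8 208.0
scene ring [ 0.4414 -0.0952  0.1256] 24.0 103.0
   ring-stub world [3.51 0.76]  tool x,y units [ 0.103 -0.1  ]
```

```bash
cat > joint.py <<'E'
from fit import *
import sys
k=sys.argv[1]; tc=np.array(eval(sys.argv[2])); u=np.array([.532,.8467]); cams=sys.argv[3].split(",")
stub=np.array([.4375,-.0950]); FS=[]
for n in cams:
    z=np.load(f"{n}{k}.npz"); ci={q:z[q] for q in("mtx","origin","rotation")}; d=z["d"]; C=cloud(d,ci)
    pc=np.argwhere(np.ones(d.shape,bool))[:,::-1]
    if n!="wrist": d0=np.load(f"{n}0.npy"); C0=cloud(d0,ci); w0=np.ones(d.shape)
    else: d0=d;C0=C; w0=None
    near=np.hypot(C0[...,0]-stub[0],C0[...,1]-stub[1])<.032
    off=np.zeros(2)
    if n!="wrist":
        m=(d0>0)&near&(C0[...,2]>.0795)&(C0[...,2]<.1)
        def ren(x,ci,o,sh): return rstub(stub,ci,o-np.array(x),sh)
        off,fv,ms=fit(m,ren,[0.,0.],ci,step=1.0); print(n,"pix off",off.round(2),fv.round(1),ms)
    m=(d>0)&(np.hypot(C[...,0]-tc[0],C[...,1]-tc[1])<.042)&(abs(C[...,2]-tc[2])<.010)
    a=proj(tc[None],ci)[0]; b=proj((tc+np.r_[.01*u,0])[None],ci)[0]; v=proj((tc+np.array([-.01*u[1],.01*u[0],0]))[None],ci)[0]
    J=np.linalg.inv(np.c_[b-a,v-a]); w=(((pc-a)@J.T)[:,0].reshape(d.shape)<(1.0 if n!="wrist" else 0)).astype(float)
    r,c=np.where((m&(w>0))); o=np.array([c.min()-8,r.min()-8]); sh=(r.max()-r.min()+17,c.max()-c.min()+17)
    sl=np.s_[o[1]:o[1]+sh[0],o[0]:o[0]+sh[1]]
    FS.append((ci,o-off,sh,m[sl].astype(float),w[sl]))
f=lambda x:sum((W*np.abs(rring(x,ci,o,sh)-M)).sum() for ci,o,sh,M,W in FS)
for x0 in (tc,tc+[.002,-.002,-.002]):
    s=np.vstack([x0]+[x0+.003*e for e in np.eye(3)])
    b=minimize(f,x0,method="Nelder-Mead",options=dict(initial_simplex=s,xatol=1e-5,fatol=.01))
    dd=b.x[:2]-stub; print("ring",b.x.round(4),b.fun.round(1),[m.sum() for *_,m,_ in FS],"rel mm",(dd*1e3).round(2),"tool units",(np.array([dd@[.8467,-.532],dd@[-.532,-.8467]])/.025).round(3))
E
python3 joint.py 6 "[.4368,-.0945,.130]" side,scene; python3 joint.py 6 "[.4368,-.0945,.130]" side;python3 joint.py 6 "[.4368,-.0945,.130]" side,scene,wrist
python3 - <<'E'
import numpy as np,cv2
p=np.load("wrist6.npz")["p"]
cv2.imwrite("pics/w6c.png",cv2.cvtColor(cv2.resize(p[130:250,200:305],None,fx=5,fy=5,interpolation=cv2.INTER_CUBIC),cv2.COLOR_RGB2BGR))
E
```

```text
side pix off [-0.11 -0.39] 20.4 358.0
scene pix off [0.41 0.03] 19.8 208.0
ring [ 0.4343 -0.0983  0.1294] 47.6 [np.float64(187.0), np.float64(130.0)] rel mm [-3.25 -3.33] tool units [-0.039  0.182]
ring [ 0.4342 -0.0983  0.1294] 47.5 [np.float64(187.0), np.float64(130.0)] rel mm [-3.25 -3.26] tool units [-0.041  0.18 ]
side pix off [-0.11 -0.39] 20.4 358.0
ring [ 0.4365 -0.0927  0.1248] 29.3 [np.float64(187.0)] rel mm [-1.    2.31] tool units [-0.083 -0.057]
ring [ 0.4329 -0.1018  0.1325] 25.6 [np.float64(187.0)] rel mm [-4.62 -6.76] tool units [-0.013  0.327]
side pix off [-0.11 -0.39] 20.4 358.0
scene pix off [0.41 0.03] 19.8 208.0
ring [ 0.435  -0.0971  0.1284] 162.9 [np.float64(187.0), np.float64(130.0), np.float64(86.0)] rel mm [-2.49 -2.08] tool units [-0.04   0.123]
ring [ 0.435  -0.097   0.1285] 162.3 [np.float64(187.0), np.float64(130.0), np.float64(86.0)] rel mm [-2.5  -2.01] tool units [-0.042  0.121]
```

View pics/w6c.png

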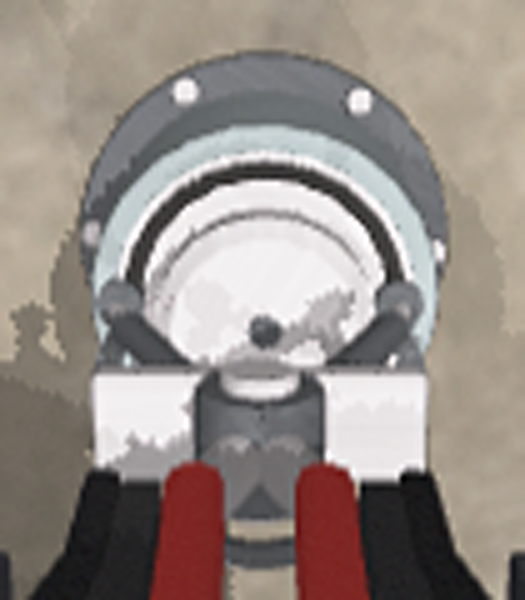

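Run:
```python
from fit import *
z=np.load("wrist6.npz"); ci={q:z[q] for q in("mtx","origin","rotation")}; d=z["d"]; C=cloud(d,ci); p=z["p"]
T=np.array([.4479,-.0767,.2392]); X=np.array([.8467,-.532,0]); Y=np.array([-.532,-.8467,0])
rel=C-T
def tool(m):
    P=rel[m]; return np.c_[P@X,P@Y,P[:,2]]*1e3
def show(r,c): 
    q=rel[r,c]; return np.round([q@X*1e3,q@Y*1e3,q[2]*1e3],1)
cr=lambda cx,cy:(int(130+cy/5),int(200+cx/5))
# plate
sub=np.zeros(d.shape,bool); sub[200:228,215:290]=1
hsv=cv2.cvtColor(p,cv2.COLOR_RGB2HSV)
m=sub&(hsv[...,1]<40)&(hsv[...,2]>140)&(abs(rel[...,2]+.043)<.02)
P=tool(m); print("plate",len(P),P.mean(0).round(1),P.min(0).round(1),P.max(0).round(1))
print("rect",cv2.minAreaRect(P[:,:2].astype(np.float32)))
A=np.c_[P[:,:2],np.ones(len(P))]; print("plane",np.linalg.lstsq(A,P[:,2],rcond=None)[0].round(3))
# ring pixels
m=(d>0)&(rel[...,2]<-.100)&(rel[...,2]>-.118)&(abs(rel@X)<.05)&(abs(rel@Y)<.08)
P=tool(m); print("ring z-band",len(P)); 
r,c=np.where(m)
o=np.argsort(r)
for rr in np.unique(r): 
    q=P[r==rr]; print(rr,len(q),q[:,0].min().round(1),q[:,0].max().round(1),q[:,1].mean().round(1),q[:,2].mean().round(1))
# handles red
m=(hsv[...,1]>150)&((hsv[...,0]<8)|(hsv[...,0]>172))&(rel[...,2]<.06)&(rel[...,2]>-.05); m[:200]=0;m[270:]=0
P=tool(m); print("handles",P.mean(0).round(1),P.min(0).round(1),P.max(0).round(1))
# stub noses in tool frame
m=(d>0)&(rel[...,2]<-.140)&(rel[...,2]>-.155)&(abs(rel@X)<.04)&(abs(rel@Y)<.06); P=tool(m); print("nose",len(P),P.min(0),P.max(0),cv2.minEnclosingCircle(P[:,:2].astype(np.float32)))
```

```text
plate 925 [ -0.2  -2.1 -44.1] [-26.5 -11.5 -49.6] [ 25.5   8.8 -26.9]
rect ((-0.5141506195068359, -1.4055566787719727), (51.93534851074219, 20.246538162231445), 0.21395552158355713)
plane [-1.0000e-03 -1.5900e-01 -4.4429e+01]
ring z-band 268
185 3 -28.7 26.7 -4.9 -111.8
186 12 -30.5 29.6 -4.7 -109.2
187 16 -31.5 30.6 -3.7 -109.1
188 18 -31.2 30.6 -2.8 -108.4
189 20 -32.4 31.6 -1.8 -108.6
190 20 -32.4 31.5 -0.7 -108.8
191 20 -32.5 31.5 0.0 -107.8
192 12 -32.5 31.5 0.8 -106.9
193 6 -31.6 30.6 2.0 -107.4
194 2 -30.7 29.7 3.6 -109.2
196 2 -30.7 29.7 5.5 -108.7
197 3 -30.6 29.6 6.3 -108.0
198 6 -31.8 30.8 7.7 -109.0
199 8 -31.7 30.9 8.5 -108.2
200 10 -31.7 31.0 9.7 -108.7
201 12 -32.9 31.9 10.7 -108.6
202 10 -32.9 31.9 11.8 -108.7
204 2 -33.8 33.1 13.8 -108.6
237 8 -7.2 6.4 51.7 -111.9
238 14 -7.1 6.3 51.7 -109.4
239 14 -7.2 6.3 52.3 -108.5
240 14 -7.2 6.3 53.3 -108.1
241 14 -7.2 6.3 54.5 -108.3
242 14 -7.2 6.3 55.7 -108.4
243 8 -4.1 3.2 56.7 -108.0
handles [-0.6 -6.4 15.3] [-13.1  -8.1 -15.4] [11.9  1.2 38.2]
nose 1030 [ -23.9234072    -7.36930594 -154.76467574] [  25.26468926   25.80154829 -145.7459535 ] ((0.6077661514282227, 14.673693656921387), 24.809762954711914)
```

Run:
```python
from fit import *
from scipy.optimize import least_squares
z=np.load("wrist6.npz"); ci={q:z[q] for q in("mtx","origin","rotation")}; d=z["d"]; C=cloud(d,ci)
T=np.array([.4479,-.0767,.2392]); X=np.array([.8467,-.532,0]); Y=np.array([-.532,-.8467,0]); rel=C-T
x=rel@X*1e3;y=rel@Y*1e3;zz=C[...,2]*1e3
reg=(d>0)&(abs(x)<60)&(y>-60)&(y<60)
for nm,lo,hi,r in (("land",76,87,25.5),("nosetop",90.5,96,21.5),("nose>88.5",88.7,96,25.0),("hub",10,62,43),("flange",3,12,52)):
    m=reg&(zz>lo)&(zz<hi); 
    print(nm,m.sum(),x[m].min().round(1) if m.sum() else '',x[m].max().round(1) if m.sum() else '',y[m].min().round(1) if m.sum() else '')
    if m.sum()<20: continue
    # outer envelope: for each angle bin about (0,18), max radius
    px,py=x[m],y[m]; a=np.arctan2(py-18,px-.6); rr=np.hypot(py-18,px-.6); E=[]
    for b in np.arange(-np.pi,0.2,.12):
        s=(a>=b)&(a<b+.12)&(rr<r+3)
        if s.sum()>1: i=np.argmax(np.where(s,rr,-1)); 
        else: continue
        if rr[i]>r-3: E.append((px[i],py[i]))
    E=np.array(E); 
    if len(E)>5:
        s=least_squares(lambda c:np.hypot(E[:,0]-c[0],E[:,1]-c[1])-c[2],[.6,18,r],loss="soft_l1"); 
        s2=least_squares(lambda c:np.hypot(E[:,0]-c[0],E[:,1]-c[1])-r,[.6,18],loss="soft_l1"); print("   ",s.x.round(2),s2.x.round(2),len(E))
```

```text
land 95 -24.3 23.4 -7.6
    [ 0.75 17.81 25.42] [ 0.76 17.92] 21
nosetop 673 -21.4 22.8 -3.9
    [ 0.43 17.51 21.74] [ 0.45 17.21] 27
nose>88.5 901 -22.7 25.1 -6.9
    [ 1.02 17.37 23.75] [ 1.18 19.02] 26
hub 450 -49.9 50.9 -30.6
    [ 0.75 18.63 45.28] [ 0.39 15.81] 21
flange 728 -50.5 52.4 -33.8
    [ 0.78 17.45 51.37] [ 0.71 18.24] 28
```

{"fn": "carry_out", "kwargs": {"deltas": [[1,0.046,-0.136,0.3,0,0,0],[1,0.046,-0.136,0.7,0,0,0],[1,0.046,-0.136,1.0,0,0,0],[1,0.046,-0.136,1.0,0,0,0],[1,0.046,-0.136,1.0,0,0,0],[1,0.046,-0.136,1.0,0,0,0]]}}

```text
time: 7.6
position: [0.4507, -0.0754, 0.2143]
tool_rot: [0.961, -0.277, 0.0, 0.0]
ft_force: [0.0, -0.5, -3.1]
grip_width: 0.0243
```

```bash
cat > wr.py <<'E'
from fit import *
from scipy.optimize import least_squares
import sys
k=sys.argv[1]
o=get_obs(); T=o['position']; M=R.from_quat(o['tool_rot']).as_matrix(); print("TCP",T.round(4),M[2].round(4),o['ft_force'].round(1),o['grip_width'])
for n in ["wrist","side","scene"]:
    ci=camera_info(n); p,d=camera(n); np.savez(f"{n}{k}.npz",d=d,p=p,**ci)
    q=cv2.cvtColor(p,cv2.COLOR_RGB2BGR)
    q={"wrist":q[130:250,200:305],"side":q[190:300,225:345],"scene":q[170:270,245:355]}[n]
    cv2.imwrite(f"pics/{n}{k}.png",cv2.resize(q,None,fx=5,fy=5,interpolation=cv2.INTER_CUBIC))
    if n=="wrist": ciw,dw=ci,d
C=cloud(dw,ciw); rel=(C-T)@M*1e3; x,y,zr=rel[...,0],rel[...,1],-rel[...,2]; zz=C[...,2]*1e3
m=(dw>0)&(zr<-102)&(zr>-118)&(abs(x)<40)&(y>46)&(y<70); print("back: n",m.sum(),"x",x[m].min().round(1),x[m].max().round(1),"y",np.percentile(y[m],[5,99]).round(1),"z",np.median(zr[m]).round(1),"abs",np.median(zz[m]).round(1))
m=(dw>0)&(zr<-106)&(zr>-112)&(abs(x)<40)&(abs(x)>22)&(y>-12)&(y<4); print("lugs: x",x[m].min().round(1),x[m].max().round(1),"ymin",y[m].min().round(1),"z",np.median(zr[m]).round(1))
reg=(dw>0)&(abs(x)<60)&(y>-60)&(y<60)
for nm,lo,hi,r in (("land",76,87,25.5),("nosetop",90.5,96,21.5),("flange",3,12,52)):
    m=reg&(zz>lo)&(zz<hi)&(np.hypot(x-.0,y-21)<r+6)
    px,py=x[m],y[m]; a=np.arctan2(py-21,px); rr=np.hypot(py-21,px); E=[]
    for b in np.arange(-np.pi,0.2,.12):
        s=(a>=b)&(a<b+.12)&(rr<r+3)
        if s.sum()>1:
            i=np.argmax(np.where(s,rr,-1))
            if rr[i]>r-3: E.append((px[i],py[i]))
    E=np.array(E)
    if len(E)>5: print(nm,least_squares(lambda c:np.hypot(E[:,0]-c[0],E[:,1]-c[1])-r,[0,21],loss="soft_l1").x.round(2),len(E))
E
python3 wr.py 7; python3 joint.py 7 "[.4378,-.0946,.106]" side,scene
```

```text
TCP [ 0.4507 -0.0754  0.2143] [ 4.e-04 -1.e-04 -1.e+00] [ 0.  -0.5 -3.1] 0.024331493744838072
back: n 86 x -7.1 6.5 y [51.5 57.6] z -108.6 abs 105.7
lugs: x -32.4 31.8 ymin -5.0 z -108.7
land [-0.96 20.51] 19
nosetop [-0.59 19.93] 20
flange [-0.97 20.87] 28
side pix off [-0.11 -0.39] 20.4 358.0
scene pix off [0.41 0.03] 19.8 208.0
ring [ 0.4372 -0.0971  0.1047] 44.7 [np.float64(187.0), np.float64(128.0)] rel mm [-0.33 -2.09] tool units [0.033 0.078]
ring [ 0.4373 -0.097   0.1047] 44.6 [np.float64(187.0), np.float64(128.0)] rel mm [-0.2  -2.02] tool units [0.036 0.073]
```

View pics/side7.png

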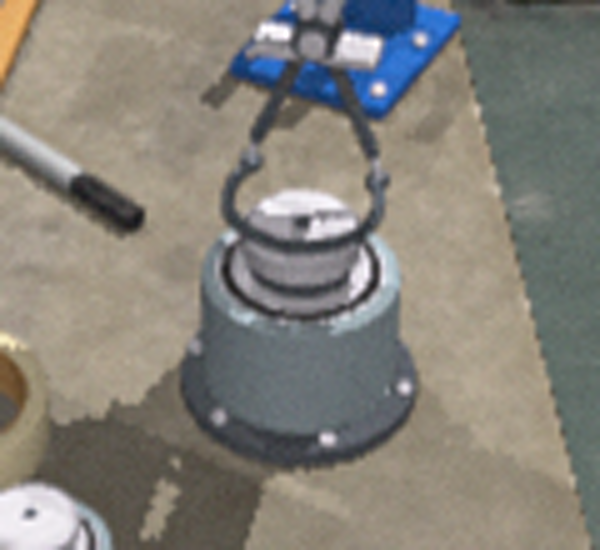

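View pics/wrist7.png

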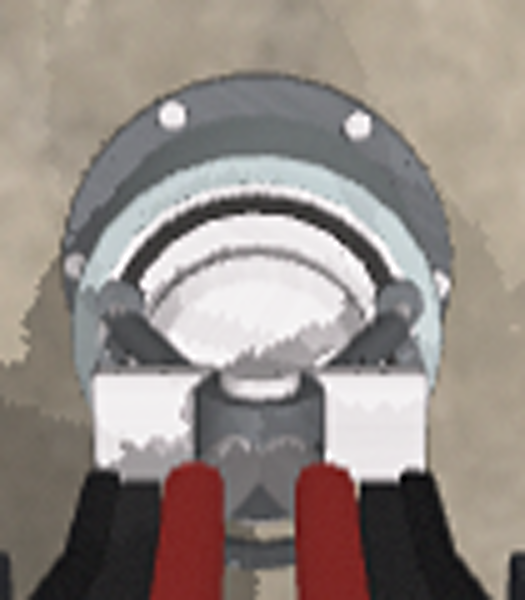

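View pics/scene7.png

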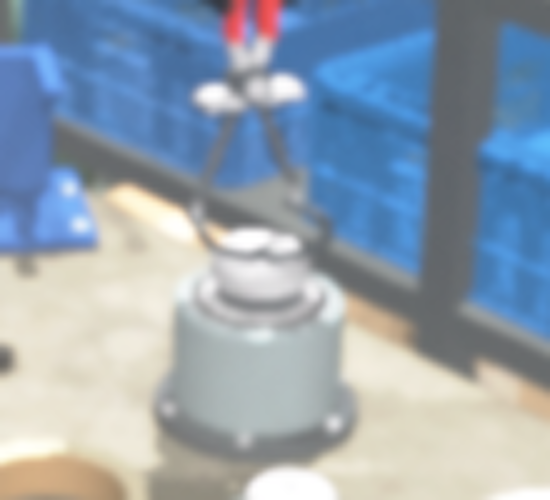

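{"fn": "carry_out", "kwargs": {"deltas": [[1,-0.024,-0.05,0,0,0,0],[1,-0.024,-0.05,0.15,0,0,0],[1,-0.024,-0.05,0.3,0,0,0],[1,-0.024,-0.05,0.45,0,0,0],[1,-0.024,-0.05,0.45,0,0,0]]}}

```text
time: 8.25
position: [0.4501, -0.0736, 0.2023]
tool_rot: [0.961, -0.277, -0.001, -0.0]
ft_force: [-0.1, 0.7, -2.6]
grip_width: 0.0244
```

```bash
python3 wr.py 8; python3 joint.py 8 "[.4375,-.0950,.092]" side,scene
```

```text
TCP [ 0.4501 -0.0736  0.2023] [-1.6e-03  3.0e-04 -1.0e+00] [-0.1  0.7 -2.6] 0.024379545646299933
back: n 86 x -7.1 6.4 y [51.6 57.5] z -108.6 abs 93.8
lugs: x -32.3 31.8 ymin -4.8 z -108.8
land [ 0.72 21.61] 18
nosetop [ 0.36 20.95] 16
flange [ 0.91 21.91] 28
side pix off [-0.11 -0.39] 20.4 358.0
scene pix off [0.41 0.03] 19.8 208.0
ring [ 0.4364 -0.0954  0.0938] 345.2 [np.float64(443.0), np.float64(257.0)] rel mm [-1.07 -0.41] tool units [-0.027  0.037]
ring [ 0.437  -0.0948  0.0935] 345.0 [np.float64(443.0), np.float64(257.0)] rel mm [-0.52  0.22] tool units [-0.022  0.004]
```

View pics/side8.png

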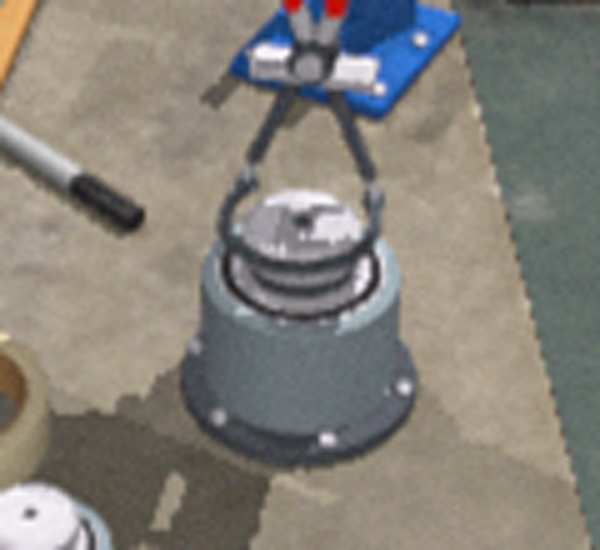

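View pics/scene8.png

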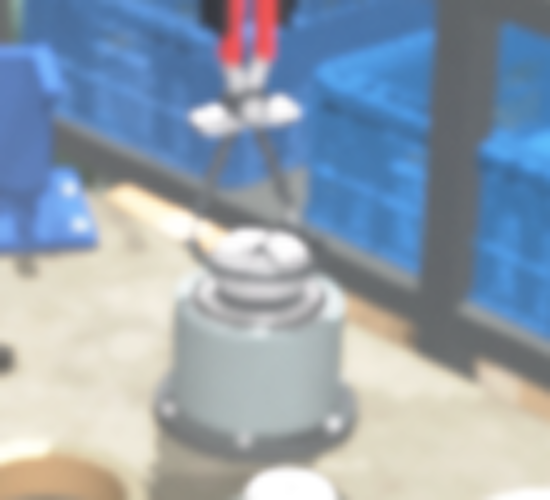

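{"fn": "carry_out", "kwargs": {"deltas": [[1,0.03,0,0,0,0,0],[1,0.03,0,0.12,0,0,0],[1,0.03,0,0.24,0,0,0],[1,0.03,0,0.36,0,0,0],[1,0.03,0,0.36,0,0,0]]}}

```text
time: 8.9
position: [0.4508, -0.074, 0.1935]
tool_rot: [0.961, -0.277, -0.001, -0.0]
ft_force: [0.3, -0.6, -3.1]
grip_width: 0.0251
```

```bash
python3 wr.py 9
```

```text
TCP [ 0.4508 -0.074   0.1935] [-1.2e-03  2.0e-04 -1.0e+00] [ 0.3 -0.6 -3.1] 0.02506965148190881
back: n 92 x -7.1 6.4 y [47.3 57.3] z -108.4 abs 85.1
lugs: x -32.5 31.8 ymin -5.0 z -108.8
land [-0.32 21.61] 16
nosetop [ 0.52 20.89] 14
flange [-0.19 21.97] 28
```

{"fn": "carry_out", "kwargs": {"deltas": [[1,0,0,0.12,0,0,0],[1,0,0,0.24,0,0,0],[1,0,0,0.36,0,0,0],[1,0,0,0.36,0,0,0],[1,0,0,0.36,0,0,0]]}}

```text
time: 9.55
position: [0.4512, -0.0742, 0.1849]
tool_rot: [0.961, -0.277, -0.0, -0.0]
ft_force: [-1.3, 0.1, -3.3]
grip_width: 0.0244
```

```bash
python3 wr.py 10
python3 - <<'E'
from fit import *
# ring/race heights near front, per camera
for n in ["side","scene"]:
    ci=camera_info(n); z=np.load(f"{n}10.npz"); C=cloud(z["d"],ci); C0=cloud(np.load(f"{n}0.npy"),ci)
    q=C[...,:2]-[.4375,-.095]; rr=np.hypot(q[...,0],q[...,1])
    m=(rr>.029)&(rr<.033)&(q@[.532,.8467]<-.01)&(C[...,2]>.06); print(n,"ring top z",np.percentile(C[m][:,2],[10,50,80,95]).round(4))
    q=C0[...,:2]-[.4375,-.095]; rr=np.hypot(q[...,0],q[...,1])
    m=(rr>.026)&(rr<.029)&(C0[...,2]>.06)&(C0[...,2]<.074); print("race",np.median(C0[m][:,2]).round(4)); m=(rr<.02)&(C0[...,2]>.086);print("nose",np.median(C0[m][:,2]).round(4))
E
```

```text
TCP [ 0.4512 -0.0742  0.1849] [-4.e-04  1.e-04 -1.e+00] [-1.3  0.1 -3.3] 0.02442477968685224
back: n 60 x -7.1 6.4 y [52.3 57.2] z -108.2 abs 76.7
lugs: x -32.3 31.8 ymin -5.1 z -108.7
land [-0.62 21.59] 14
nosetop [-0.16 20.8 ] 12
flange [-0.63 22.  ] 28
side ring top z [0.0685 0.5243 0.5378 0.549 ]
race 0.0672
nose 0.0915
scene ring top z [0.067  0.2777 0.5318 0.5418]
race 0.0666
nose 0.0909
```

View pics/side10.png

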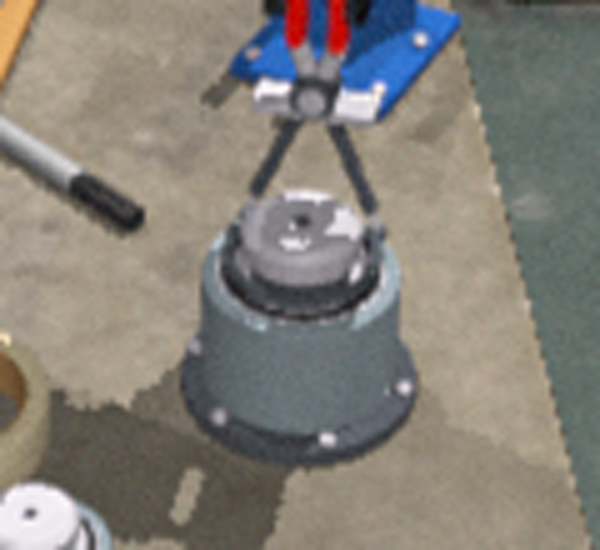

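View pics/wrist10.png

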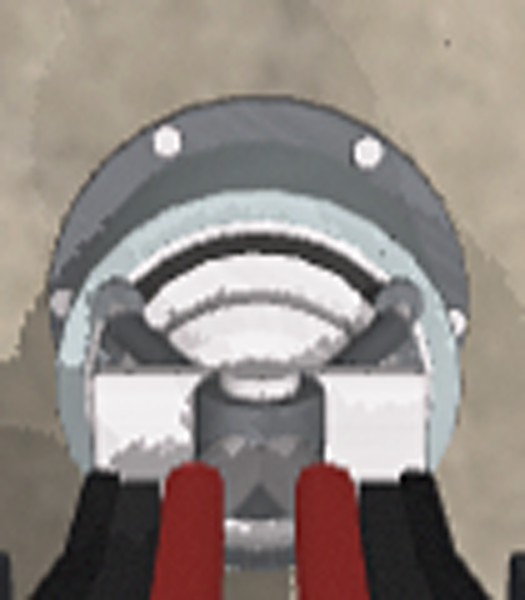

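Run:
```python
from fit import *
for n in ["wrist","side","scene"]:
    z=np.load(f"{n}10.npz"); ci={q:z[q] for q in("mtx","origin","rotation")}; C=cloud(z["d"],ci); q=C[...,:2]-[.4375,-.095]; rr=np.hypot(q[...,0],q[...,1]); zz=C[...,2]
    m=(rr<.018)&(zz>.08)&(zz<.1); print(n,"nose",np.median(zz[m]).round(4))
    px=q@[.532,.8467]
    m=(rr>.0285)&(rr<.036)&(px<-.01)&(zz>.05)&(zz<.09); h,e=np.histogram(zz[m]*1e3,bins=np.arange(60,86,1)); print(dict(zip(e[:-1].astype(int).tolist(),h.tolist())))
    m=(rr>.026)&(rr<.036)&(px>.0)&(zz>.05)&(zz<.09); h,e=np.histogram(zz[m]*1e3,bins=np.arange(60,86,1)); print(" front",dict(zip(e[:-1].astype(int).tolist(),h.tolist())))
```

```text
wrist nose 0.0912
{60: 0, 61: 0, 62: 0, 63: 0, 64: 0, 65: 0, 66: 0, 67: 0, 68: 0, 69: 0, 70: 0, 71: 0, 72: 0, 73: 0, 74: 0, 75: 10, 76: 28, 77: 12, 78: 0, 79: 0, 80: 0, 81: 0, 82: 0, 83: 0, 84: 0}
 front {60: 0, 61: 0, 62: 0, 63: 0, 64: 7, 65: 94, 66: 215, 67: 165, 68: 39, 69: 1, 70: 0, 71: 0, 72: 0, 73: 0, 74: 3, 75: 23, 76: 38, 77: 16, 78: 14, 79: 11, 80: 12, 81: 8, 82: 10, 83: 11, 84: 10}
side nose 0.0913
{60: 0, 61: 0, 62: 0, 63: 4, 64: 12, 65: 22, 66: 31, 67: 19, 68: 5, 69: 3, 70: 1, 71: 1, 72: 3, 73: 7, 74: 8, 75: 21, 76: 29, 77: 13, 78: 9, 79: 3, 80: 0, 81: 0, 82: 0, 83: 0, 84: 0}
 front {60: 0, 61: 0, 62: 1, 63: 0, 64: 1, 65: 4, 66: 3, 67: 8, 68: 1, 69: 2, 70: 0, 71: 0, 72: 1, 73: 0, 74: 4, 75: 4, 76: 7, 77: 9, 78: 5, 79: 3, 80: 0, 81: 1, 82: 0, 83: 2, 84: 1}
scene nose 0.0912
{60: 0, 61: 0, 62: 1, 63: 4, 64: 10, 65: 8, 66: 17, 67: 3, 68: 5, 69: 0, 70: 1, 71: 1, 72: 2, 73: 6, 74: 11, 75: 11, 76: 17, 77: 9, 78: 1, 79: 0, 80: 0, 81: 0, 82: 0, 83: 0, 84: 0}
 front {60: 0, 61: 0, 62: 0, 63: 1, 64: 2, 65: 6, 66: 5, 67: 2, 68: 0, 69: 0, 70: 0, 71: 0, 72: 0, 73: 0, 74: 1, 75: 4, 76: 3, 77: 6, 78: 2, 79: 0, 80: 0, 81: 1, 82: 1, 83: 1, 84: 0}
```

{"fn": "carry_out", "kwargs": {"deltas": [[1,-0.01,0.01,0.04,0,0,0],[1,-0.01,0.01,0.08,0,0,0],[1,-0.01,0.01,0.08,0,0,0],[1,-0.01,0.01,0.08,0,0,0],[1,-0.01,0.01,0.08,0,0,0],[1,-0.01,0.01,0.08,0,0,0]]}}

```text
time: 10.3
position: [0.4509, -0.0743, 0.183]
tool_rot: [0.961, -0.277, -0.0, -0.0]
ft_force: [-0.1, 0.5, -3.8]
grip_width: 0.0241
```

```bash
python3 wr.py 11
python3 - <<'E'
from fit import *
z=np.load("wrist11.npz"); ci={q:z[q] for q in("mtx","origin","rotation")}; C=cloud(z["d"],ci); q=C[...,:2]-[.4375,-.095]; rr=np.hypot(q[...,0],q[...,1]); zz=C[...,2]
print("nose",np.median(zz[(rr<.018)&(zz>.08)&(zz<.1)]),"race",np.median(zz[(rr>.026)&(rr<.0295)&(zz>.05)&(zz<.071)]))
p0=np.load("side10.npz")["p"]
E
```

```text
TCP [ 0.4509 -0.0743  0.183 ] [-0. -0. -1.] [-0.1  0.5 -3.8] 0.024119725078671647
back: n 55 x -7.1 6.5 y [53.2 62.6] z -108.2 abs 74.8
lugs: x -32.3 31.8 ymin -5.1 z -108.9
land [-0.49 21.49] 14
nosetop [-0.39 20.74] 12
flange [-0.53 21.81] 28
nose 0.09129631151344694 race 0.06725875696605427
```

View pics/side11.png

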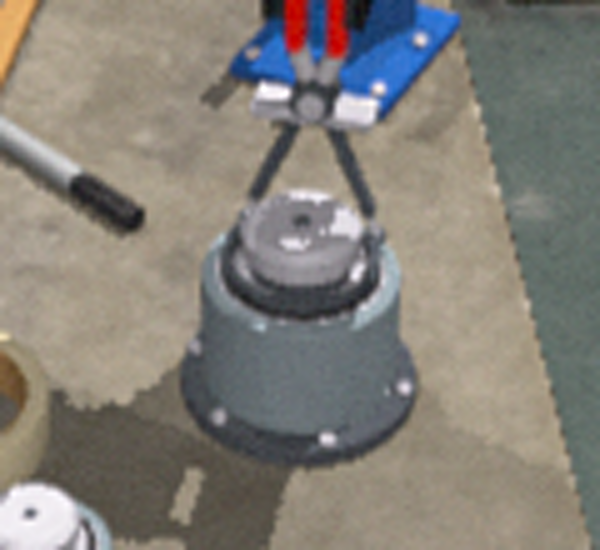

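```bash
python3 g.py; python3 -c "
from rig import *
print(hand_in())"
```

```text
[ 0.4509 -0.0743  0.183 ] [ 0.  0. -1.] 10.45 [ 0.7 -0.8 -2.2] 0.02448149294668539
yaw -32.14
the job is handed in; nothing more can be done
None
```

The spread ring is over the nose of the larger axle stub and level with the groove. I handed in at about 10.5 s, with the arm still holding the pliers upright and the handles fully squeezed.

**What I did:** The pliers hung turned about 15° from the fork, so I matched the grip to that angle and squeezed the handles to the stop. I did this while they were still in the stand, so the ring was spread before they came out. I lifted about 2–3 mm, slid them out through the open end, and lowered the ring over the nose with small corrections from the cameras.

**Last checks:**

| Check | Reading |
|---|---|
| Finger opening | 24–25 mm, so fully squeezed |
| Ring centre to stub axis | within about 0.5 mm (clearance is 3 mm) |
| Ring mid-height below nose (wrist camera) | about 18.5 mm (target 19 mm) |
| Ring mid-height from arm position | 72.5 mm to 74 mm above the bench (target 73 mm) |
| Wrist force | only the pliers' weight, 2–4 N, with no contact seen on the way down |

**Disagreements:** The cameras read stub heights about 0.8 mm low, so I judged the ring's height relative to the nose. Just before the final 2 mm step they also put the ring 2–3 mm too high, while the arm position put it about 1.4 mm too high. After that step they agreed to about 1 mm.

The marker, brush and small stub stayed where they were in the views I checked; I did not measure them again.

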